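Load the measuring slide and push its stuck carriage home

TASK

Set the tall narrow bush, flange down, into the round nest on the carriage of the measuring slide and let go of it. Then push the carriage by its upright plate towards the measuring head: it sticks early on, so push on until it breaks free, and go on slowly until it is fully home against the firm end stop hidden in the head. Never push with more than about 20 N, leave the carriage standing against the stop with the bush in its nest, and do not move the wide bush or the ring gauge.

Things in the scene. Friction and masses are not known exactly. Their poses are not given: they have to be found in the camera images.
- bush_center (a point): Centre (half-way up) of the loose turned aluminium bush to be loaded: 28 mm tall, a 34 mm round body above a 48 mm flange 6 mm thick at its foot. It stands flange down, z axis up, its underside 14 mm below this point. 40 to 75 g. Grasp across the 34 mm body, above the flange. It is the taller, narrower of the two bushes
- wide_bush: Bystander: a low wide aluminium bush, 58 mm flange, 16 mm tall; origin at the centre of its underside. Leave it alone
- ring_gauge: Bystander: steel ring, 64 mm outside diameter, 20 mm tall; origin at the centre of its underside. Leave it alone
- slide_bed: Fixed dark steel bed 360 x 96 mm, from x = -90 to +270 mm of its origin (on the table, under the nest when joint carriage is 0). +x is the way the carriage is pushed. From x = +85 mm on stands the grey box-shaped measuring head, 96 mm wide, 84 mm high (118 mm with its round lens barrel), open like a tunnel towards -x
- carriage (a joint): How far (m) the carriage has slid along the bed's +x; starts at 0 to 0.006. Sliding takes 3 to 6 N. Somewhere in the first 30 mm it sticks, and it takes 8 to 15 N to break free. The end stop is hidden and adjustable: the carriage comes home anywhere between 0.07 and 0.12
- nose_tip (a point): Front end of the carriage's 12 mm round nose rod, 120 mm ahead of the nest's centre, in the tunnel. It meets the hidden end stop: first a soft buffer with 6 mm of travel that adds only 0.6 to 2.4 N (less than friction, the carriage stays where it is left), then the firm, rubber-faced stop where the push rises by about 2 N per mm. Home means: buffer pressed in up to the firm stop, which takes over 8 N of push
- nest (a point): Centre of the nest's floor on the carriage, 34 mm above the table: a round recess, 51 mm inside diameter, in a steel ring 62 mm outside, rim 4 mm above this floor. Axes parallel to the bed's. The bush's 48 mm flange sits in it, the bush's centre then 14 mm above this point and its top 62 mm above the table
- push_plate (a point): Middle of the width of the rear (-x) face of the carriage's upright aluminium push plate, 80 mm above the table. The plate is 50 mm wide (bed's y), 10 mm thick (bed's x); its top is 92 mm, its foot 34 mm above the table; the rear face is 71 mm behind the nest's centre. Axes parallel to the bed's; push along +x
Mind the look-alikes: they are no part of the job. What is shaped like the part that bears bush_center but green is not meant.

How it is judged:
By the outcome, as a careful person would: the job done as asked, in the order asked, and still so for the second after the job is handed in, with the robot touching nothing.
It also fails if it takes over 64 s, if anything falls off the work surface, if the arm or the gripper's body presses on something with over 40 N, if the wrist force passes 120 N, or if a joint passes its speed limit or range.

ROBOT

A 6-joint arm with a two-finger parallel gripper is mounted at the origin on a cart in front of the work surface, level with it; the furniture and walls round the work are solid. World frame = base frame: x ahead of the robot, y to its left, z up, the work surface at z = 0. Lengths are in m, angles in degrees, forces in N, time in s.
With the tool pointing down it reaches from about 0.35 to 0.875 m from the base axis. Payload 4.2 kg.
Tool frame: the origin (TCP) lies on the front face of the gripper's body, between the roots of the fingers; the fingertips stand 70 mm ahead of it and the grasp point (between the pads) lies 51 mm ahead of it; x points along the fingers, y is the direction in which the jaws open and shut, and the axes are right-handed (so a half turn about x gives the same grasp; the last joint's range is limited). The gripper opens to 87 mm and grips with 3 to 60 N. Pads are 19 mm wide; open, the fingers measure 117 mm over their backs; the gripper's body (75 mm by 190 mm) begins 51 mm behind the grasp point.
Start: joints at [-58.465, 22.042, 0.453, 0, -68.411, -14.817], TCP at [0.18, -0.599, 0.292] pointing down, gripper open.
Joint ranges: [-179.83, 179.83], [-69.29, 118.12], [-61.27, 80.66], [-181.25, 117.63], [-171.15, -9.14], [-177.46, 177.46]. Speed limits (degrees/s): [159.86, 159.86, 180, 180, 180, 180].

INTERFACE

Orientations are given as a 3x3 rotation matrix whose columns are the frame's x, y, z axes.
In Python, from station import r, viewer, spotter gives the robot as it stands.
- The arm moves only by the tool move_arm, never from a script. Its argument "series" is a list that holds one entry, the list of rows, each a list of 7 numbers: the turn, a rotation vector about the world's x, y, z scaled (see below), then the shift along the world's x, y, z scaled (see below), then the opening, from 0 (shut) to 1 (fully open). A call has 1 to 20 rows; each row shifts and turns the pose as measured when the row begins; what a row does not reach is not made up. The controller multiplies each number of a shift by 60 mm and each number of a turn by 8 degrees. A row lasts 1/8 s, in which the tool goes at most 62.5 mm and 10.7 degrees, less where a joint would pass 70% of its speed; a pose out of reach is approached as far as the arm can. A call with a number of a shift or a turn outside -1 to 1 is refused whole. A call with a gripper value outside its range is refused whole. The fingers move at their own pace and stop on an object; the grip force is fixed at half the most. Time passes only in rows, so rows that do not move let the fingers close. It gives the time, the measured TCP pose, the force and the opening at its end, in the units of the state.
- r.sense(): the state, without advancing time (a new reading comes with each control period).
- viewer.capture(name): name is "side" or "top"; returns (picture, depth): 420x560x3 uint8, red, green, blue; 420x560 float32, m along the optical axis (not along the pixel's ray), 0 where there is no reading.
- viewer.camera_params(name): a dict with "mtx" (3x3 intrinsics, pixels), "pose" (4x4, takes a point from camera to world coordinates). Camera axes: x right, y down, z forward; pixel columns grow to the right and rows downward; lengths in m; the calibration is good to about 2 mm. A picture is of the moment at which its call begins. camera_params takes no time and is no camera call.
- r.finish_job(): hands the job in, once; it reports no verdict.
Trained networks look in the newest picture that a camera, given by its name, has taken for a name from the list of things; names that differ only in an ending like _2 or _b are one class to them, and where a whole thing is asked for, a point or a joint stands for the part that bears it (a point fixed in the world has none). Each returns a list of dicts, best first, with "conf" (0 to 1); they miss things now and then, are a little off and sometimes report something else, mostly with a low value. They report only what shows in the picture. A call takes as long as a camera call. They do not tell look-alikes from the thing itself.
- spotter.find_in(camera, name): "centre" ([column, row] in pixels, amid what is visible of it).
- spotter.trace(camera, name): "mask" (420x560 bool, what is visible of it) and "centre" ([column, row] in pixels, amid what is visible of it).
The state is a dict: "time_s": time; "joints": joint angles; "joint_velocities": joint speeds; "effort": joint torques, N m; "tcp_pos": TCP position; "ee_rot": TCP orientation; "wrist_force": force on the tool from outside, world axes, zero at the start; "moment": the same for the moment, N m; "gripper_width": opening from 0.0 (shut) to 1.0 (fully open).
Only numpy, scipy, OpenCV 4.12 (cv2) and the standard library are available. Lean on these libraries where they do the work, as an engineer would, in place of code of your own. Each camera call takes 0.05 s, during which the arm holds its last target.

## Working session

There is one attempt and no reset: what is moved stays moved. The work goes in short steps, Python scripts to look and compute and a tool call to move; the robot and the scene stay as the last step left them, time stands still between calls to the robot, and variables do not carry over. Pictures are saved under pics/ and viewed, and the job is handed in when it is done.

Besides the shell and the picture viewer there is one more tool, called after ">>>" as name(argument=value, ...) on one line, values as JSON. move_arm: Moves the arm, as the interface text tells. Its arguments: {"type":"object","properties":{"series":{"type":"array","items":{"type":"array","items":{"type":"array","items":{"type":"number","minimum":-1,"maximum":1}}}}},"required":["series"]}

```bash
mkdir -p pics; ls; python3 - <<'E'
from station import r, viewer, spotter
import cv2, pickle
s=r.sense(); print(s)
for n in ("side","top"):
    im,d=viewer.capture(n); cv2.imwrite(f"pics/{n}0.png",im[:,:,::-1]); p=viewer.camera_params(n); print(n,p)
    pickle.dump((im,d,p),open(f"{n}0.pkl","wb"))
E
```

```text
pics
{'time_s': 0.0, 'joints': array([-5.84646090e+01,  2.20905877e+01,  3.80452637e-01, -3.06984479e-02,
       -6.84097872e+01, -1.48167455e+01]), 'joint_velocities': array([-0.13257347, -0.00517016,  0.05330072,  0.13124672,  0.00193549,
       -0.01083709]), 'effort': array([ 3.01163882e-04, -3.90666354e+01,  1.87405604e+01,  4.21989128e+00,
        1.09011575e-02, -2.23668194e-04]), 'tcp_pos': array([ 0.17970096, -0.59814382,  0.29116143]), 'ee_rot': array([[-6.70062579e-04, -2.87482160e-01,  9.57785758e-01],
       [ 2.04445925e-03,  9.57783578e-01,  2.87482936e-01],
       [-9.99997686e-01,  2.15078551e-03, -5.40293735e-05]]), 'wrist_force': array([0.04294221, 0.02425919, 0.46031859]), 'moment': array([-0.01371539,  0.05489174,  0.02312692]), 'gripper_width': 1.0000340826217913}
side {'mtx': array([[440.02314936,   0.        , 281.08868386],
       [  0.        , 440.02314936, 203.60025016],
       [  0.        ,   0.        ,   1.        ]]), 'pose': array([[-0.95571856, -0.14769089,  0.25453768,  0.26070294],
       [-0.29421829,  0.4975693 , -0.81600269,  0.82859255],
       [-0.00613397, -0.85475856, -0.51898958,  0.62808339],
       [ 0.        ,  0.        ,  0.        ,  1.        ]])}
top {'mtx': array([[477.97529244,   0.        , 282.31443092],
       [  0.        , 477.97529244, 209.65286734],
       [  0.        ,   0.        ,   1.        ]]), 'pose': array([[ 0.0075094 , -0.98537174,  0.17025317,  0.33778352],
       [-0.99990743, -0.00933115, -0.00990259, -0.02590388],
       [ 0.01134639, -0.17016304, -0.9853506 ,  1.20395508],
       [ 0.        ,  0.        ,  0.        ,  1.        ]])}
```

View pics/side0.png

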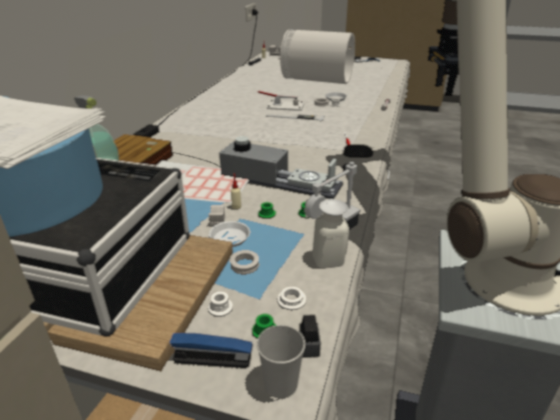

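View pics/top0.png

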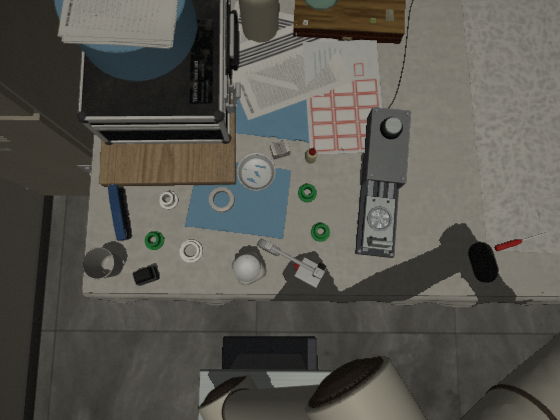

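The side view shows a narrow silver bush at (219,302), a wide silver one at (291,297), three green ones at (264,325), (267,210) and (304,210), and the ring gauge at (245,262). In the top view the narrow bush is at (168,199), the wide one at (191,251), the ring at (221,200) and the nest at (379,218). The silver narrow bush fits the description. I'll confirm that with enlarged crops and measure.

```bash
cat > h.py <<'E'
import numpy as np, cv2, pickle
def ray(p,uv):
    m=p['mtx'];P=p['pose'];d=np.array([(uv[0]-m[0,2])/m[0,0],(uv[1]-m[1,2])/m[1,1],1.]);return P[:3,:3]@d,P[:3,3]
def atz(p,uv,z):
    d,o=ray(p,uv);return o+d*(z-o[2])/d[2]
def proj(p,X):
    P=p['pose'];c=P[:3,:3].T@(np.asarray(X)-P[:3,3]);q=p['mtx']@c;return q[:2]/q[2]
def cloud(p,d):
    v,u=np.mgrid[:d.shape[0],:d.shape[1]];m=p['mtx'];P=p['pose']
    c=np.stack([(u-m[0,2])/m[0,0]*d,(v-m[1,2])/m[1,1]*d,d],-1);W=c@P[:3,:3].T+P[:3,3];W[d==0]=np.nan;return W
def crop(im,x0,y0,x1,y1,f,name):
    cv2.imwrite(name,cv2.resize(im[y0:y1,x0:x1,::-1],None,fx=f,fy=f,interpolation=cv2.INTER_CUBIC))
E
python3 - <<'E'
from h import *
from station import spotter
D={n:pickle.load(open(n+"0.pkl","rb")) for n in("side","top")}
im,d,p=D["top"]; 
a=cv2.resize(im[170:280,90:230],None,fx=3,fy=3,interpolation=cv2.INTER_CUBIC)
b=cv2.resize(im[100:265,345:425],None,fx=3.6,fy=3.6,interpolation=cv2.INTER_CUBIC)
c=np.zeros((600,720,3),np.uint8);c[:330,:420]=a;c[:594,425:425+288]=b
im2=D["side"][0]; s=cv2.resize(im2[280:345,190:320],None,fx=3.2,fy=3.2,interpolation=cv2.INTER_CUBIC);c[335:335+s.shape[0],:s.shape[1]]=s
cv2.imwrite("pics/crop0.png",c[:,:,::-1])
crop(im2,210,130,380,240,4,"pics/crop_side.png")
for n in("side","top"):
    im,d,p=D[n];W=cloud(p,d)
    for name,z in(("bush_center",.014),("nest",.034),("push_plate",.08),("wide_bush",.008),("ring_gauge",.01),("carriage",.034),("slide_bed",.02)):
        for o in spotter.find_in(n,name)[:5]:
            u,v=o["centre"];print(n,name,np.round((u,v),1),round(o["conf"],2),np.round(atz(p,(u,v),z),4),np.round(W[int(round(v)),int(round(u))],4))
E
```

```text
side bush_center [220.5 305.3] 0.64 [0.5627 0.2619 0.014 ] [0.5595 0.2699 0.0232]
side bush_center [262.4 322.4] 0.54 [0.4698 0.2803 0.014 ] [0.4716 0.2778 0.0119]
side bush_center [303.3 208.6] 0.51 [ 0.4982 -0.1293  0.014 ] [ 0.4964 -0.119   0.0193]
side bush_center [268.2 209.7] 0.48 [ 0.5853 -0.0977  0.014 ] [ 0.5818 -0.0861  0.0207]
side bush_center [314.1 178.2] 0.44 [ 0.5107 -0.3037  0.014 ] [ 0.5036 -0.27    0.0328]
side nest [313.2 174. ] 0.73 [ 0.5111 -0.2915  0.034 ] [ 0.5121 -0.2929  0.0331]
side push_plate [315.3 177. ] 0.59 [ 0.4823 -0.1895  0.08  ] [ 0.5022 -0.2765  0.033 ]
side wide_bush [292.2 297.8] 0.66 [0.4363 0.1955 0.008 ] [ 4.388e-01  1.878e-01 -2.000e-04]
side ring_gauge [242.8 261.4] 0.86 [0.5726 0.1181 0.01  ] [0.5766 0.1077 0.0022]
side carriage [312.8 177.5] 0.58 [ 0.5071 -0.2699  0.034 ] [ 0.504  -0.2589  0.0385]
side slide_bed [272.5 171.1] 0.78 [ 0.6398 -0.3016  0.02  ] [ 0.6206 -0.2399  0.0533]
side slide_bed [312.2 173.8] 0.7 [ 0.5202 -0.3183  0.02  ] [ 0.5142 -0.2892  0.0347]
top bush_center [158.2 243.2] 0.83 [0.4557 0.2704 0.014 ] [0.4557 0.2697 0.
[... 217 characters left out ...]
 [ 0.5861 -0.0955  0.014 ] [ 0.5888 -0.0958  0.005 ]
top nest [376.7 222.6] 0.66 [ 0.5096 -0.2718  0.034 ] [ 0.5088 -0.2728  0.0326]
top nest [384.4 177.6] 0.62 [ 0.6243 -0.2943  0.034 ] [ 0.6106 -0.2814  0.0859]
top nest [218.  194.3] 0.17 [0.5773 0.123  0.034 ] [0.585  0.1274 0.    ]
top push_plate [381.2 221.2] 0.75 [ 0.5063 -0.273   0.08  ] [ 0.5138 -0.2827  0.0336]
top wide_bush [192.3 255.8] 0.75 [0.4256 0.1856 0.008 ] [0.4254 0.187  0.0037]
top ring_gauge [222.3 194. ] 0.66 [0.5831 0.1152 0.01  ] [0.5837 0.1163 0.0068]
top carriage [379.3 221.1] 0.94 [ 0.5134 -0.2784  0.034 ] [ 0.5139 -0.278   0.0324]
top slide_bed [384.5 178. ] 0.93 [ 0.6267 -0.2977  0.02  ] [ 0.6106 -0.2814  0.0859]
```

View pics/crop0.png

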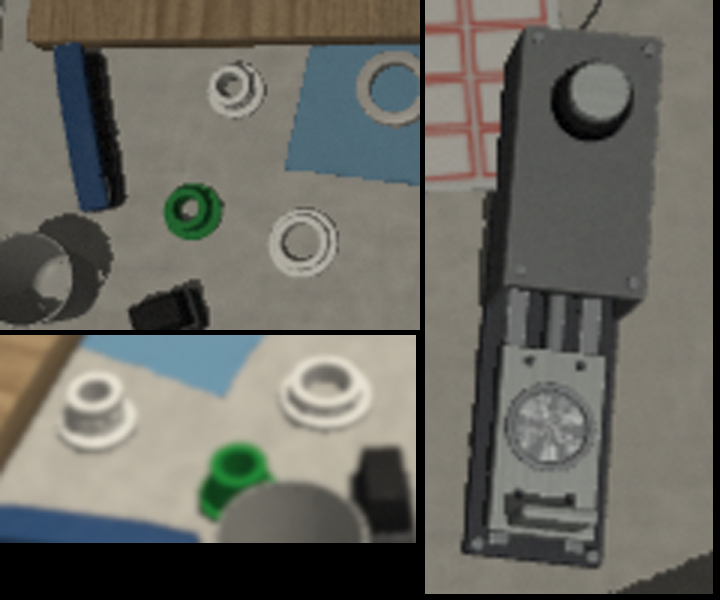

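View pics/crop_side.png

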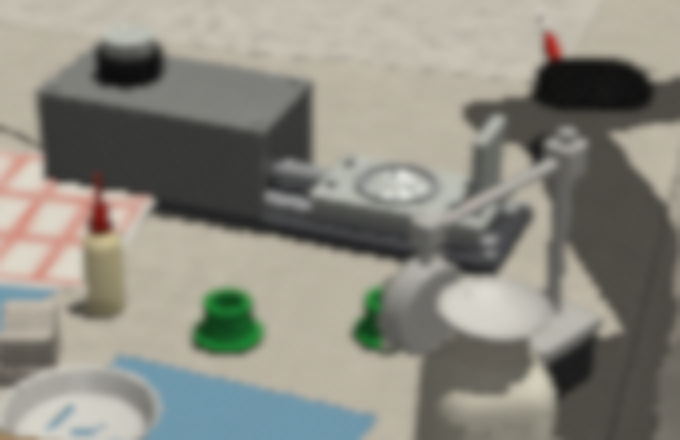

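The crops confirm it: the silver narrow two-step bush is at top (168.5,199.5) and side (220,303). The wide low ring-like one at (191,251) and the green ones stay put. Next come the precise fits.

```bash
python3 - <<'E'
from h import *
D={n:pickle.load(open(n+"0.pkl","rb")) for n in("side","top")}
im,d,p=D["top"];W=cloud(p,d)
# head roof
m=(W[...,2]>.075)&(W[...,2]<.095)
m[:, :350]=0;m[:,425:]=0;m[:100]=0;m[200:]=0
c,s,a=cv2.minAreaRect((W[m][:,:2]*1000).astype(np.float32));print("head",m.sum(),c,s,a, np.median(W[m][:,2]))
m=(W[...,2]>.026)&(W[...,2]<.042);m[:,:340]=0;m[:,430:]=0;m[:180]=0;m[265:]=0
c,s,a=cv2.minAreaRect((W[m][:,:2]*1000).astype(np.float32));print("carr",m.sum(),c,s,a, np.median(W[m][:,2]))
m=(W[...,2]>.06)&(W[...,2]<.1);m[:,:340]=0;m[:,430:]=0;m[215:]&=True;m[:215]=0;m[265:]=0
v,u=np.nonzero(m);print("plate",m.sum(),u.min(),u.max(),v.min(),v.max(),np.round(np.median(W[m],0),4)); 
# side cam plate
ims,ds,ps=D["side"];Ws=cloud(ps,ds)
for lab,box,z0,z1 in(("plate",(325,150,345,185),.045,.1),("bush",(200,285,240,318),.022,.034),("bushflange",(200,285,240,318),.003,.009)):
    m=(Ws[...,2]>z0)&(Ws[...,2]<z1);mm=np.zeros_like(m);mm[box[1]:box[3],box[0]:box[2]]=1;m&=mm
    if m.sum():print("side",lab,m.sum(),np.round(np.median(Ws[m],0),4),np.round(Ws[m].min(0),4),np.round(Ws[m].max(0),4))
for lab,z0,z1 in(("bushtop",.022,.034),("flange",.003,.010)):
    m=(W[...,2]>z0)&(W[...,2]<z1);mm=np.zeros_like(m);mm[184:216,152:185]=1;m&=mm
    if m.sum():print("top",lab,m.sum(),np.round(W[m].mean(0),4),np.round(np.percentile(W[m],[2,98],axis=0),4))
# wide, zoomed picture for manual fitting
f=10
a=cv2.resize(im[184:216,150:188],None,fx=f,fy=f,interpolation=cv2.INTER_CUBIC)
b=cv2.resize(im[195:255,355:400],None,fx=f,fy=f,interpolation=cv2.INTER_CUBIC)
o=np.zeros((600,840,3),np.uint8);o[:a.shape[0],:a.shape[1]]=a;o[:b.shape[0],385:385+b.shape[1]]=b
cv2.imwrite("pics/zoom0.png",o[:,:,::-1][:,:800+40][:, :800])
E
```

```text
head 2524 (697.1187133789062, -296.50201416015625) (97.6717529296875, 187.3256378173828) 84.25637817382812 0.08510361305894976
carr 1460 (530.0986938476562, -274.1106872558594) (94.58924865722656, 175.6189422607422) 81.71638488769531 0.03532129640226711
plate 128 369 392 240 246 [ 0.4529 -0.2685  0.0915]
side plate 131 [ 0.4509 -0.2579  0.0751] [ 0.4464 -0.2928  0.0481] [ 0.4608 -0.2421  0.0939]
side bush 204 [0.5716 0.2545 0.0272] [0.5505 0.2237 0.0223] [0.6155 0.2728 0.034 ]
side bushflange 190 [0.5631 0.2645 0.0051] [0.5436 0.2042 0.003 ] [0.6074 0.2787 0.009 ]
top bushtop 99 [0.5681 0.2527 0.0286] [[0.5521 0.2366 0.023 ]
 [0.5834 0.2681 0.0334]]
top flange 191 [0.5698 0.2519 0.0056] [[0.5304 0.2165 0.0031]
 [0.6064 0.2924 0.0095]]
```

View pics/zoom0.png

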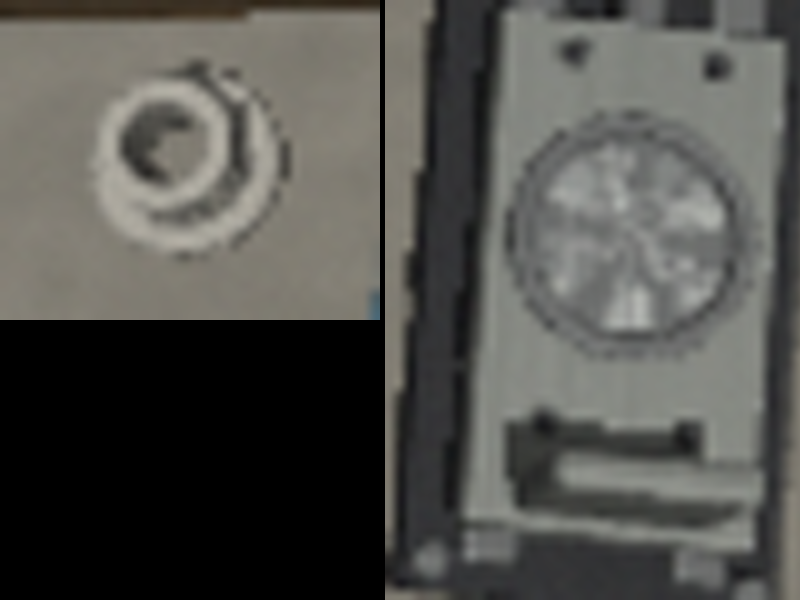

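```bash
python3 - <<'E'
from h import *
im,d,p=pickle.load(open("top0.pkl","rb"));ims,ds,ps=pickle.load(open("side0.pkl","rb"))
px=lambda x,y,X0,x0,y0:((x-X0)/10+x0-.45,y/10+y0-.45)
T=atz(p,px(166,143,0,150,184),.028);print("bush top",T)
print("flange centre proj",proj(p,[T[0],T[1],.006]),"seen",px(187,163,0,150,184))
N=atz(p,px(628,234,385,355,195),.038);print("nest",N)
N2=atz(p,px(635,235,385,355,195),.036);print("nest2",N2)
def line(a,b,z):
    A=atz(p,a,z);B=atz(p,b,z);print("line",A,B,np.degrees(np.arctan2(*(B-A)[[1,0]])))
q=lambda x,y:px(x,y,385,355,195)
line(q(465,520),q(500,10),.034);line(q(755,550),q(785,40),.034)
# head roof edges from crop0 3.6x
h=lambda x,y:((x-425)/3.6+345-.36,y/3.6+100-.36)
line(h(495,287),h(524,28),.084);line(h(641,300),h(662,42),.084)
line(h(463,553),h(492,300),.01)
# plate top
W=cloud(p,d);m=(W[...,2]>.075)&(W[...,2]<.1);m[:,:340]=0;m[:,430:]=0;m[:225]=0;m[265:]=0
c,s,a=cv2.minAreaRect((W[m][:,:2]*1000).astype(np.float32));print("plate",m.sum(),c,s,a)
# side projections check
o=ims.copy()
for X,col in(([*T[:2],.028],(255,0,0)),([*T[:2],.006],(0,255,0)),([*N[:2],.034],(255,0,0))):
    print(proj(ps,X))
def circ(pp,o,c,r,z,f,x0,y0,col):
    t=np.linspace(0,2*np.pi,60);P=np.array([(np.array(proj(pp,[c[0]+r*np.cos(k),c[1]+r*np.sin(k),z]))-(x0,y0)+.5)*f for k in t]).astype(int);cv2.polylines(o,[P],True,col,1)
o=np.zeros((600,800,3),np.uint8)
for im_,pp,x0,y0,x1,y1,f,ox,oy in((im,p,150,184,188,216,8,0,0),(im,p,355,195,400,250,8,400,0),(ims,ps,195,285,245,320,7,0,300),(ims,ps,285,155,350,195,6,400,300)):
    s=cv2.resize(im_[y0:y1,x0:x1],None,fx=f,fy=f,interpolation=cv2.INTER_CUBIC)
    circ(pp,s,T,.017,.028,f,x0,y0,(255,0,0));circ(pp,s,T,.024,.006,f,x0,y0,(0,255,0));circ(pp,s,T,.024,.0,f,x0,y0,(0,0,255))
    circ(pp,s,N,.031,.038,f,x0,y0,(255,0,0));circ(pp,s,N,.0255,.038,f,x0,y0,(0,255,0))
    s=s[:min(s.shape[0],600-oy if oy else 300+140*(ox>0)),:400]
    if oy: o[600-s.shape[0]:600,ox:ox+s.shape[1]]=s
    else: o[:s.shape[0],ox:ox+s.shape[1]]=s
cv2.imwrite("pics/fit0.png",o[:,:,::-1])
E
```

```text
bush top [0.56816882 0.25298146 0.028     ]
flange centre proj [168.12134528 199.53070935] seen (168.25, 199.85000000000002)
nest [ 0.52067389 -0.27660882  0.038     ]
nest2 [ 0.52075292 -0.2787709   0.036     ]
line [ 0.4498368  -0.23542536  0.034     ] [ 0.57772286 -0.24689679  0.034     ] -5.125736617548149
line [ 0.44307098 -0.30660829  0.034     ] [ 0.57076913 -0.31814793  0.034     ] -5.16359978201305
line [ 0.60721002 -0.23359698  0.084     ] [ 0.79014074 -0.2575294   0.084     ] -7.453547144468576
line [ 0.59928473 -0.33126891  0.084     ] [ 0.78114777 -0.3523113   0.084     ] -6.600035172659574
line [ 0.43519603 -0.22094677  0.01      ] [ 0.61548479 -0.24497263  0.01      ] -7.590697346527449
plate 106 (454.8332824707031, -270.3266906738281) (48.229793548583984, 10.753584861755371) 84.51398468017578
[219.23004767 296.33092298]
[220.1093001  304.61707679]
[308.79148682 175.84357246]
```

View pics/fit0.png

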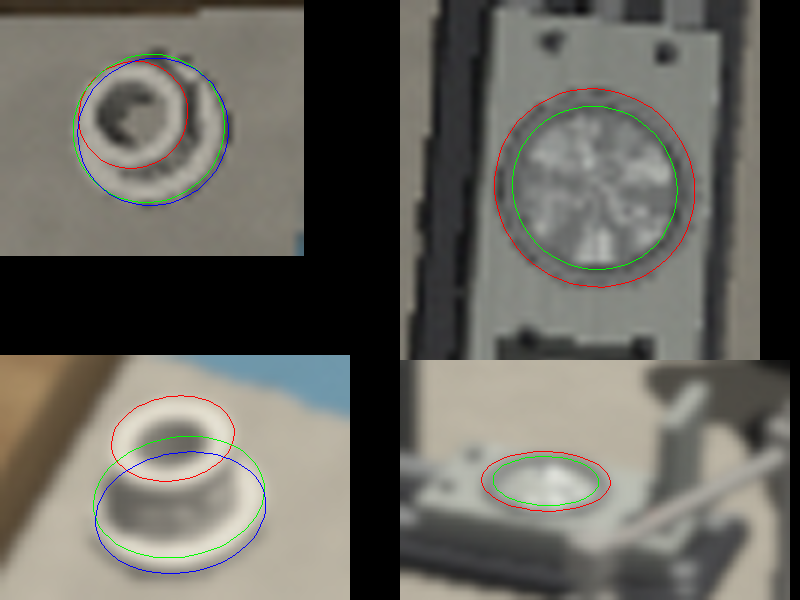

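Both views agree: bush at (0.568, 0.253), nest at (0.5207, -0.277), and bed yaw about -5.7°. The plate's rear face at x≈0.450 matches nest minus 71 mm. Next I check obstacle heights along the path.

```bash
python3 - <<'E'
from h import *
H=np.full((20,24),np.nan)
for n in("top","side"):
    im,d,p=pickle.load(open(n+"0.pkl","rb"));W=cloud(p,d).reshape(-1,3);W=W[np.isfinite(W[:,0])]
    for x,y,z in W:
        i=int((x-.25)//.03);j=int((y+.40)//.035)
        if 0<=i<20 and 0<=j<24 and z<.6: H[i,j]=np.nanmax([H[i,j],z])
print("y      ",*[f"{-.40+.035*j:4.2f}" for j in range(24)])
for i in range(20):print(f"x {.25+.03*i:.2f}",*["  . " if np.isnan(h) else f"{h*1000:4.0f}" for h in H[i]])
E
```

```text
y       -0.40 -0.36 -0.33 -0.30 -0.26 -0.23 -0.19 -0.15 -0.12 -0.08 -0.05 -0.02 0.02 0.06 0.09 0.12 0.16 0.20 0.23 0.27 0.30 0.34 0.37 0.41
x 0.25  600  600  598 -747 -752 -746 -748 -749 -751 -750 -750 -752 -749 -750 -748 -749 -745 -749 -753 -750 -751 -751 -747 -749
x 0.28  591  -75  -78 -752 -750 -751 -750 -751 -751 -752 -749 -747 -752 -750  -57  -54  -77 -749 -751 -748 -749  -70  -71 -753
x 0.31    5    4    3    4    3    4    4    1    2    3    4    4    6    4    5    5    5    3    3    5    2    4    3    3
x 0.34    7    6    7    7    6    6    7   51  164   48    6   97  144  145    6    6    5    7    7   63   64  100  103    7
x 0.37    6    7    6    9    6    9    6  175  177  161    8  147  146  145    6    7    6    8   11   66   66  105  101  104
x 0.40    6    6   16   13    8    6    7  165  166  165  164  162  146  146    6    7   23   22    6    6    8  103  102  104
x 0.43    5    6   37   97   96   17    5    7    6    7  162  167  120    6    6    7   22   22   10   35   29  100  103   98
x 0.46    6    5   40   88   90   12    9   35   31    8    6    8    7
[... 879 characters left out ...]
   42   22   41   43   43   43   41   44   41   42   45  213  206
x 0.70    6   90  125  121   90   18   18   18   17   39   42   41    6   39  223  220  219  220  220  221  219  220  221  217
x 0.73    5   89  124  124   90   16   17   18   18    9    9    9    8   41  219  221  219  219  220  220  220  219  220  216
x 0.76    6   91   92   90   89   15   14   17   16    9    8    9   23  177  220  222  221  219  220  329  271  220  220  218
x 0.79    6    6   81   85   86   15   13   16   19    9   21   22   23  176  220  221  369  370  367  365  364  360  358  217
x 0.82    9   10   15   17   15   17   14   16   21   21   20   18   19  138  221  223  365  365  365  364  363  363  362  219
```

>>> move_arm(series=[[[0,0,0,0.4,0.5,0.2,1],[0,0,-0.3,0.6,0.65,0.1,1],[0,0,-0.3,0.6,0.65,0.1,1],[0,0,-0.3,0.6,0.65,0.1,1],[0,0,-0.3,0.6,0.65,0,1],[0,0,-0.3,0.6,0.65,0,1],[0,0,-0.3,0.6,0.65,0,1],[0,0,-0.3,0.6,0.65,0,1],[0,0,0,0.4,0.8,0,1],[0,0,0,0.2,0.9,0,1],[0,0,0,0.2,0.9,0,1],[0,0,0,0.1,0.9,0,1]]])

```text
time_s: 2.3
tcp_pos: [0.5181, -0.0714, 0.3239]
ee_rot: [[0.005, 0.018, 1.0], [-0.002, 1.0, -0.018], [-1.0, -0.002, 0.005]]
wrist_force: [0.8, -0.8, -0.4]
gripper_width: 1.003
```

>>> move_arm(series=[[[0,0,0,0.14,0.9,0,0.8],[0,0,0,0.14,0.9,0,0.8],[0,0,0,0.14,0.9,0,0.8],[0,0,0,0.14,0.9,0,0.8],[0,0,0,0.14,0.9,-0.3,0.8],[0,0,0,0.1,0.7,-0.6,0.8],[0,0,0,0,0.2,-0.6,0.8],[0,0,0,0,0,0,0.8]]])

```text
time_s: 3.3
tcp_pos: [0.5664, 0.2681, 0.2337]
ee_rot: [[0.012, 0.012, 1.0], [-0.0, 1.0, -0.012], [-1.0, -0.0, 0.012]]
wrist_force: [-0.6, -0.0, 0.6]
gripper_width: 0.799
```

>>> move_arm(series=[[[0,0.086,0,0.03,-0.25,-0.3,0.8],[0,0,0,0,0,-0.5,0.8],[0,0,0,0,0,-0.5,0.8],[0,0,0,0,0,-0.4,0.8],[0,0,0,0,0,0,0.8]]])

```text
time_s: 3.92
tcp_pos: [0.5713, 0.2456, 0.1348]
ee_rot: [[0.007, 0.018, 1.0], [0.005, 1.0, -0.018], [-1.0, 0.005, 0.007]]
wrist_force: [-1.0, -0.4, 0.0]
gripper_width: 0.798
```

```bash
python3 - <<'E'
from h import *
from station import r,viewer
s=r.sense();print(s['time_s'],s['tcp_pos'],s['ee_rot'],s['wrist_force'])
im,d=viewer.capture("side");crop(im,150,210,330,345,4,"pics/g1.png")
E
```

```text
3.925 [0.57131663 0.24559236 0.13476996] [[ 0.00674701  0.01798963  0.99981541]
 [ 0.00507681  0.99982466 -0.01802405]
 [-0.99996435  0.00519748  0.0066545 ]] [-1.02863597 -0.35364926  0.01646889]
```

View pics/g1.png

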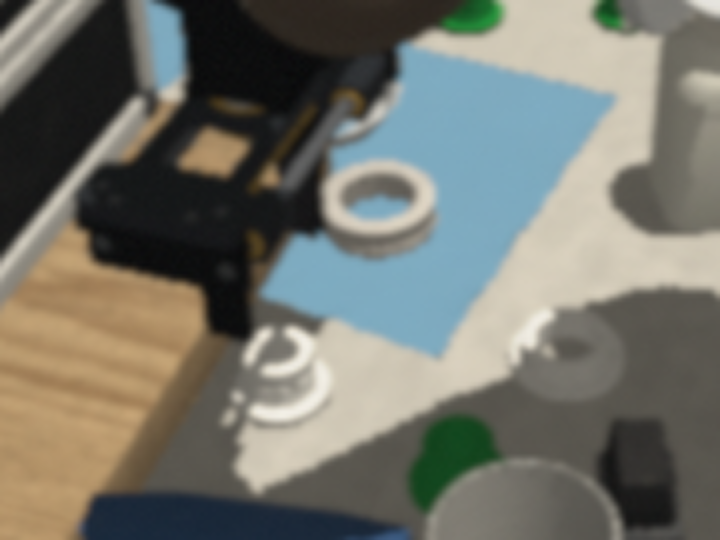

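>>> move_arm(series=[[[0.03,0.04,0.06,-0.05,0.12,-0.2,0.8],[0,0,0,0,0,0,0.8],[0,0,0,0,0,0,0.8]]])

```text
time_s: 4.35
tcp_pos: [0.5707, 0.2538, 0.1272]
ee_rot: [[0.009, 0.009, 1.0], [0.015, 1.0, -0.009], [-1.0, 0.015, 0.009]]
wrist_force: [-1.0, 0.5, -0.4]
gripper_width: 0.797
```

```bash
python3 - <<'E'
from h import *
from station import r,viewer
s=r.sense();print(s['time_s'],s['tcp_pos'],s['ee_rot'],s['wrist_force'],s['gripper_width'])
im,d=viewer.capture("side");p=viewer.camera_params("side")
R=s['ee_rot'];t=s['tcp_pos'];f=6
o=cv2.resize(im[260:330,170:280],None,fx=f,fy=f,interpolation=cv2.INTER_CUBIC)
for yy in(.035,-.035,.05,-.05):
  for zz in (-.0095,.0095):
    q=proj(p,t+R@[.07,yy,zz]);cv2.circle(o,tuple(int(k) for k in (q-(170,260)+.5)*f),3,(255,0,0),-1)
q=proj(p,t+R@[.051,0,0]);cv2.circle(o,tuple(int(k) for k in (q-(170,260)+.5)*f),3,(0,255,0),-1)
cv2.imwrite("pics/g2.png",o[:,:,::-1])
E
```

```text
4.35 [0.57066865 0.25380845 0.12723122] [[ 0.00873536  0.00920717  0.99991946]
 [ 0.01478417  0.99984713 -0.00933566]
 [-0.99985255  0.01486453  0.0085979 ]] [-0.96729497  0.47575802 -0.38752362] 0.7973011915702007
```

View pics/g2.png

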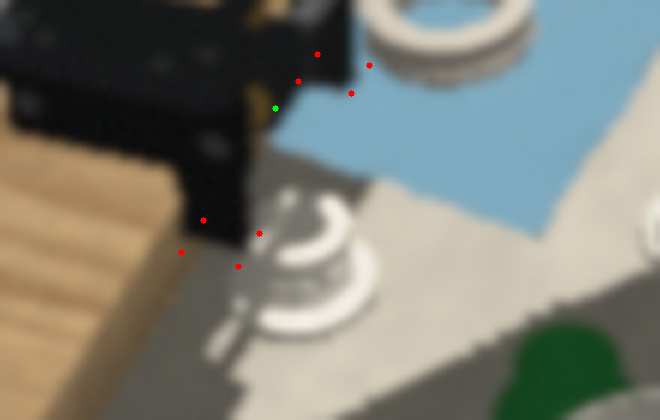

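>>> move_arm(series=[[[-0.12,0.09,0,-0.06,-0.01,-0.25,0.8],[0,0,0,0,0,-0.25,0.8],[0,0,0,0,0,-0.2,0.8],[0,0,0,0,0,0,0.8],[0,0,0,0,0,0,0.8]]])

```text
time_s: 5.03
tcp_pos: [0.5661, 0.253, 0.0812]
ee_rot: [[-0.007, 0.009, 1.0], [-0.004, 1.0, -0.009], [-1.0, -0.005, -0.007]]
wrist_force: [0.4, 0.0, 0.7]
gripper_width: 0.8
```

>>> move_arm(series=[[[0.02,-0.04,0,0.05,0,-0.04,0.8],[0,0,0,0,0,0,0.8],[0,0,0,0,0,0,0.3],[0,0,0,0,0,0,0.3],[0,0,0,0,0,0,0.2],[0,0,0,0,0,0,0.2],[0,0,0,0,0,0,0.2]]])

```text
time_s: 5.9
tcp_pos: [0.57, 0.2534, 0.0802]
ee_rot: [[0.002, 0.009, 1.0], [0.0, 1.0, -0.009], [-1.0, 0.0, 0.002]]
wrist_force: [0.3, -0.2, -0.7]
gripper_width: 0.373
```

>>> move_arm(series=[[[0,0,0,0,0,0,0.2],[0,0,0,0,0,0.15,0.2],[0,0,0,0,0,0.4,0.2],[0,0,0,0,0,0.6,0.2],[0,0,0,0,0,0,0.2]]])

```text
time_s: 6.52
tcp_pos: [0.5698, 0.2532, 0.152]
ee_rot: [[0.001, 0.009, 1.0], [-0.0, 1.0, -0.009], [-1.0, -0.0, 0.001]]
wrist_force: [-0.5, 0.2, -0.1]
gripper_width: 0.373
```

```bash
python3 - <<'E'
from h import *
from station import r,viewer
s=r.sense();print(s['time_s'],s['tcp_pos'],s['ee_rot'],s['wrist_force'],s['gripper_width'])
im,d=viewer.capture("side");p=viewer.camera_params("side")
pickle.dump((im,d,p,s),open("lift.pkl","wb"))
R=s['ee_rot'];t=s['tcp_pos'];f=7
print(proj(p,t+R@[.07,0,0]))
o=cv2.resize(im[230:310,165:275],None,fx=f,fy=f,interpolation=cv2.INTER_CUBIC)
cv2.imwrite("pics/g3.png",o[:,:,::-1])
E
```

```text
6.525 [0.56979815 0.25323352 0.15200736] [[ 1.43357965e-03  8.72874759e-03  9.99960876e-01]
 [-3.10030768e-04  9.99961860e-01 -8.72831171e-03]
 [-9.99998924e-01 -2.97505908e-04  1.43623115e-03]] [-0.53352505  0.15804872 -0.11989081] 0.373412914536145
[216.07809052 274.92801988]
```

View pics/g3.png

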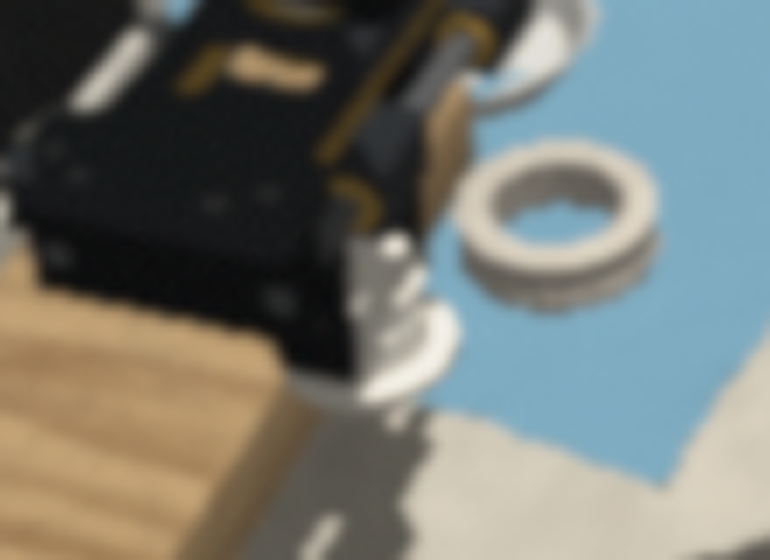

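```bash
python3 - <<'E'
from h import *
im,d,p,s=pickle.load(open("lift.pkl","rb"));t=s['tcp_pos'];f=7
o=cv2.resize(im[230:310,165:275],None,fx=f,fy=f,interpolation=cv2.INTER_CUBIC)
for dx,col in((-.002,(255,0,0)),(.002,(0,255,0))):
  for z in(.006,0):
    P=np.array([(proj(p,[t[0]+dx+.024*np.cos(k),t[1]+.024*np.sin(k),t[2]-.0802+z])-(165,230)+.5)*f for k in np.linspace(0,6.28,80)]).astype(int)
    cv2.polylines(o,[P],True,col,1)
cv2.imwrite("pics/g3b.png",o[:,:,::-1])
E
```

```text
(no output)
```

View pics/g3b.png

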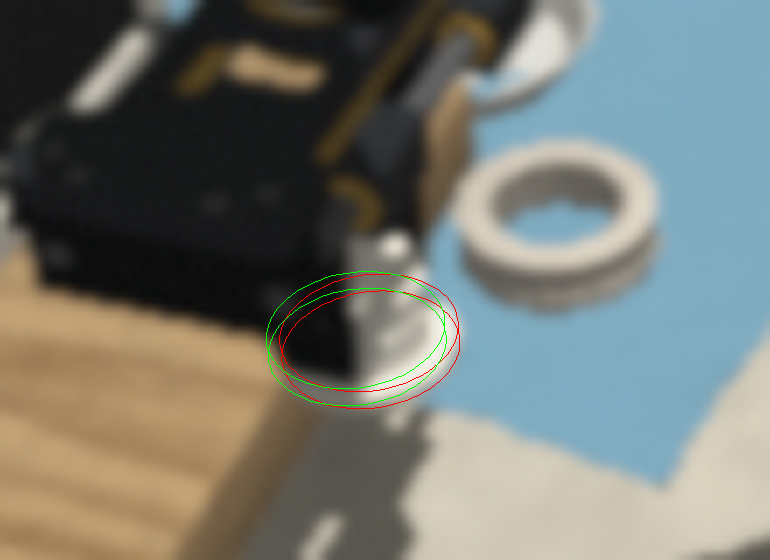

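```bash
python3 - <<'E'
from h import *
N=np.array([.5207,-.2770])
out=[]
for n in("top","side"):
    im,d,p=pickle.load(open(n+"0.pkl","rb"));g=cv2.cvtColor(im,cv2.COLOR_RGB2GRAY).astype(np.float32)
    rs=np.arange(.018,.037,.00025);th=np.radians(np.arange(0,360,3))
    M=np.array([[proj(p,[N[0]+r*np.cos(t),N[1]+r*np.sin(t),.038]) for t in th] for r in rs],np.float32)
    U=cv2.remap(g,M[...,0],M[...,1],cv2.INTER_CUBIC)
    U=(U-U.min())/(U.max()-U.min())*255
    U=cv2.resize(U.astype(np.uint8),(780,3*len(rs)+50),interpolation=cv2.INTER_NEAREST)
    for r in(.0255,.031): cv2.line(U,(0,int((r-.018)/.019*U.shape[0])),(12,int((r-.018)/.019*U.shape[0])),255,2)
    out.append(U)
cv2.imwrite("pics/polar.png",np.vstack(out))
E
```

```text
(no output)
```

View pics/polar.png

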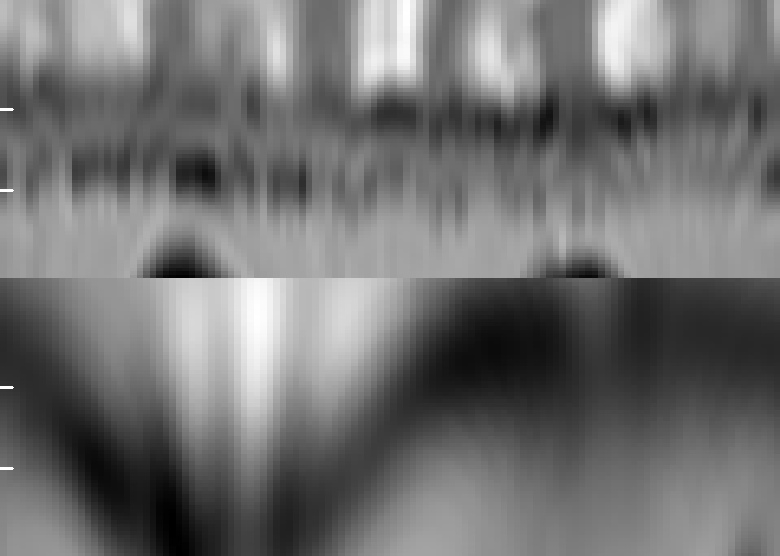

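>>> move_arm(series=[[[0,0,0,0,0,0.6,0.2],[0,0,0,0,-0.1,0.8,0.2],[0,0,0,0,-0.3,0.7,0.2],[0,0,-0.1,-0.1,-0.6,0.3,0.2],[0,0,-0.1,-0.1,-0.8,0,0.2],[0,0,-0.1,-0.1,-0.8,0,0.2],[0,0,-0.1,-0.1,-0.8,0,0.2],[0,0,-0.1,-0.1,-0.8,0,0.2],[0,0,-0.1,-0.1,-0.8,0,0.2],[0,0,0,-0.1,-0.8,0,0.2],[0,0,0,-0.1,-0.8,0,0.2],[0,0,0,0,-0.8,0,0.2],[0,0,0,0,-0.6,0,0.2],[0,0,0,0,-0.3,0,0.2],[0,0,0,0,0,0,0.2],[0,0,0,0,0,0,0.2]]])

```text
time_s: 8.57
tcp_pos: [0.5083, -0.26, 0.2798]
ee_rot: [[-0.037, 0.096, 0.995], [-0.003, 0.995, -0.097], [-0.999, -0.007, -0.036]]
wrist_force: [0.3, 0.1, -0.8]
gripper_width: 0.373
```

>>> move_arm(series=[[[0,-0.265,0,0.22,-0.28,-0.6,0.2],[0,0,0,0,0,-0.6,0.2],[0,0,0,0,0,-0.3,0.2],[0,0,0,0,0,0,0.2],[0,0,0,0,0,0,0.2]]])

```text
time_s: 9.2
tcp_pos: [0.5238, -0.2718, 0.1896]
ee_rot: [[0.005, 0.088, 0.996], [-0.004, 0.996, -0.088], [-1.0, -0.003, 0.006]]
wrist_force: [-0.3, -0.2, 0.1]
gripper_width: 0.372
```

>>> move_arm(series=[[[-0.03,0.04,-0.06,-0.02,-0.1,-0.4,0.2],[0,0,0,0,0,-0.4,0.2],[0,0,0,0,0,-0.2,0.2],[0,0,0,0,0,0,0.2],[0,0,0,0,0,0,0.2]]])

```text
time_s: 9.82
tcp_pos: [0.5266, -0.2774, 0.1352]
ee_rot: [[0.012, 0.093, 0.996], [-0.012, 0.996, -0.093], [-1.0, -0.011, 0.013]]
wrist_force: [-0.0, -0.2, 0.3]
gripper_width: 0.371
```

```bash
cat > look.py <<'E'
from h import *
from station import r,viewer
import sys
def look(tag,dx=-.002,zoff=-.0802,nest=(.5207,-.2775)):
    s=r.sense();t=s['tcp_pos'];R=s['ee_rot'];print(s['time_s'],t,R[:,0],R[:,1],s['wrist_force'],s['gripper_width'])
    im,d=viewer.capture("side");p=viewer.camera_params("side");pickle.dump((im,d,p,s),open(tag+".pkl","wb"))
    f=8;x0,y0=270,135
    o=cv2.resize(im[y0:y0+65,x0:x0+90],None,fx=f,fy=f,interpolation=cv2.INTER_CUBIC);cv2.imwrite(f"pics/{tag}_raw.png",o[:,:,::-1])
    c=t+R@[-zoff,0,dx]
    for cc,rr,zz,col in((c,.024,0,(255,0,0)),(c,.024,.006,(255,0,0)),((*nest,.034),.031,.004,(0,255,0)),((*nest,.034),.0255,.004,(0,255,0))):
        P=np.array([(proj(p,[cc[0]+rr*np.cos(k),cc[1]+rr*np.sin(k),cc[2]+zz])-(x0,y0)+.5)*f for k in np.linspace(0,6.28,80)]).astype(int)
        cv2.polylines(o,[P],True,col,1)
    cv2.imwrite(f"pics/{tag}.png",o[:,:,::-1])
look(sys.argv[1])
E
python3 look.py n1
```

```text
9.825 [ 0.52663811 -0.27735926  0.13521374] [ 0.01228868 -0.01198289 -0.99985269] [ 0.09309047  0.99559921 -0.01078778] [-0.02952086 -0.19507504  0.3483151 ] 0.3714533591725869
```

View pics/n1_raw.png

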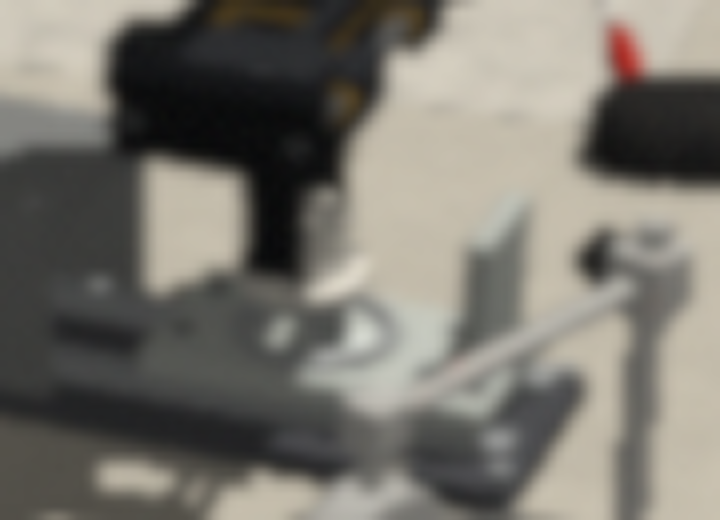

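View pics/n1.png

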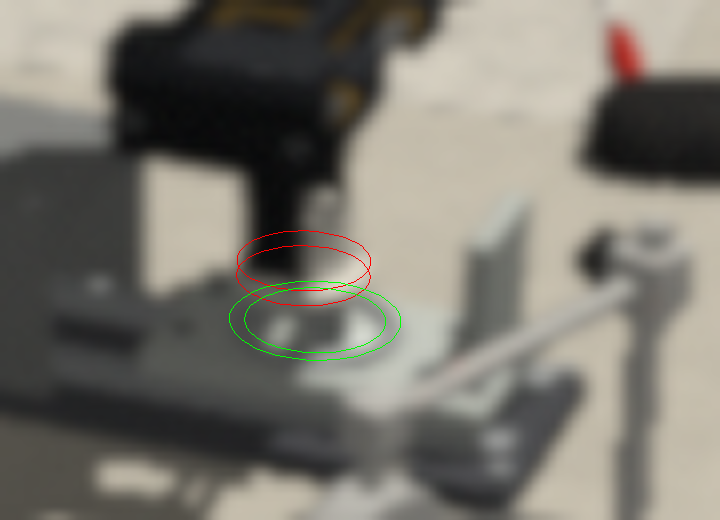

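>>> move_arm(series=[[[0.09,0.1,0,-0.08,0,-0.1,0.2],[0,0,0,0,0,-0.1,0.2],[0,0,0,0,0,0,0.2],[0,0,0,0,0,0,0.2]]])

```text
time_s: 10.38
tcp_pos: [0.5219, -0.2776, 0.1236]
ee_rot: [[-0.001, 0.093, 0.996], [0.001, 0.996, -0.093], [-1.0, 0.001, -0.001]]
wrist_force: [-0.7, 0.0, -0.1]
gripper_width: 0.373
```

>>> move_arm(series=[[[0,0,0,0.01,0,-0.08,0.2],[0,0,0,0,0,-0.06,0.2],[0,0,0,0,0,0,0.2]]])

```text
time_s: 10.75
tcp_pos: [0.5227, -0.2777, 0.1147]
ee_rot: [[-0.0, 0.093, 0.996], [0.001, 0.996, -0.093], [-1.0, 0.001, -0.0]]
wrist_force: [0.4, -1.2, -0.9]
gripper_width: 0.371
```

```bash
python3 look.py n2
```

```text
10.75 [ 0.5226779  -0.27765073  0.11466994] [-2.66223250e-04  8.14210979e-04 -9.99999633e-01] [9.30851850e-02 9.95657838e-01 7.85894391e-04] [ 0.38351344 -1.19424669 -0.94089336] 0.37070413841897976
```

View pics/n2_raw.png

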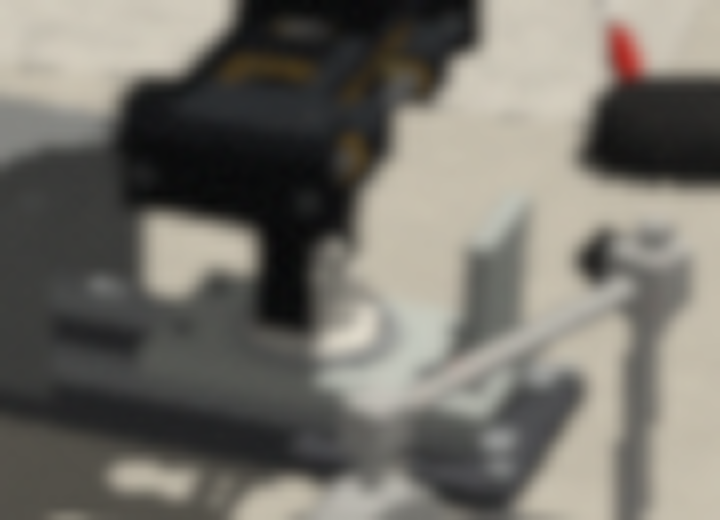

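>>> move_arm(series=[[[0,0,0,0,0,-0.01,0.2],[0,0,0,0,0,0,0.6],[0,0,0,0,0,0,0.7],[0,0,0,0,0,0,0.7],[0,0,0,0,0,0,0.7]]])

```text
time_s: 11.42
tcp_pos: [0.5231, -0.2777, 0.1148]
ee_rot: [[0.001, 0.093, 0.996], [0.0, 0.996, -0.093], [-1.0, 0.0, 0.001]]
wrist_force: [-1.1, 0.9, 0.2]
gripper_width: 0.68
```

>>> move_arm(series=[[[0,0,0,0,0,0.2,0.7],[0,0,0,0,0,0.5,0.7],[0,0,0,0,0,0.7,0.7],[0,0,0,0,0,0.2,0.4],[0,0,0,-0.4,0.04,0,0],[0,0,0,-0.7,0.07,0,0],[0,0,0,-0.7,0.07,0,0],[0,0,0,-0.2,0,0,0],[0,0,0,0,0,0,0],[0,0,0,0,0,0,0]]])

```text
time_s: 12.68
tcp_pos: [0.4004, -0.2664, 0.2163]
ee_rot: [[0.004, 0.092, 0.996], [-0.0, 0.996, -0.092], [-1.0, 0.0, 0.004]]
wrist_force: [1.2, -0.5, 0.2]
gripper_width: 0.031
```

```bash
python3 - <<'E'
from h import *
from station import r,viewer
s=r.sense();print(s['time_s'],s['tcp_pos'],s['ee_rot'],s['wrist_force'],s['gripper_width'])
o=np.zeros((600,800,3),np.uint8)
im,d=viewer.capture("side");a=cv2.resize(im[130:205,260:360],None,fx=6,fy=6,interpolation=cv2.INTER_CUBIC)[:,:480];o[:a.shape[0],:480]=a
im,d=viewer.capture("top");pickle.dump((im,d,viewer.camera_params("top")),open("top1.pkl","wb"));a=cv2.resize(im[180:265,345:395],None,fx=6,fy=6,interpolation=cv2.INTER_CUBIC);o[:510,490:790]=a
cv2.imwrite("pics/p1.png",o[:,:,::-1])
E
```

```text
12.675 [ 0.40040674 -0.26636196  0.21629518] [[ 3.54686097e-03  9.23120257e-02  9.95723812e-01]
 [-2.39490123e-04  9.95730125e-01 -9.23117579e-02]
 [-9.99993681e-01  8.89509529e-05  3.55382413e-03]] [ 1.16278174 -0.48941     0.20229791] 0.031065620284103524
```

View pics/p1.png

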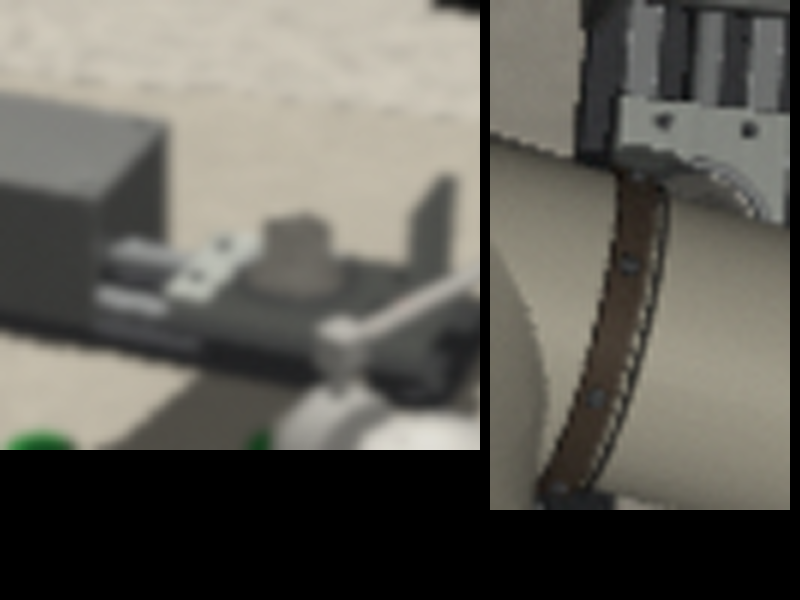

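```bash
python3 - <<'E'
from h import *
for n in("top","side"):
    im,d,p=pickle.load(open(n+"0.pkl","rb"));W=cloud(p,d).reshape(-1,3)
    m=(W[:,2]>.10)&(W[:,2]<.3)&(W[:,0]>.3)&(W[:,0]<.5)&(W[:,1]<-.08)&(W[:,1]>-.25)
    Q=W[m];print(n,len(Q),np.round(Q.min(0),3),np.round(Q.max(0),3));i=np.argsort(Q[:,1])[:12];print(np.round(Q[i],3))
E
```

```text
top 192 [ 0.369 -0.132  0.146] [ 0.403 -0.08   0.177]
[[ 0.395 -0.132  0.159]
 [ 0.391 -0.131  0.154]
 [ 0.392 -0.13   0.163]
 [ 0.397 -0.13   0.164]
 [ 0.394 -0.13   0.166]
 [ 0.399 -0.128  0.161]
 [ 0.388 -0.128  0.161]
 [ 0.39  -0.128  0.163]
 [ 0.392 -0.128  0.163]
 [ 0.397 -0.127  0.165]
 [ 0.394 -0.127  0.165]
 [ 0.381 -0.127  0.167]]
side 233 [ 0.368 -0.126  0.1  ] [ 0.403 -0.08   0.174]
[[ 0.397 -0.126  0.163]
 [ 0.395 -0.126  0.163]
 [ 0.392 -0.123  0.162]
 [ 0.389 -0.123  0.163]
 [ 0.399 -0.123  0.161]
 [ 0.396 -0.121  0.162]
 [ 0.398 -0.12   0.16 ]
 [ 0.403 -0.12   0.154]
 [ 0.403 -0.12   0.152]
 [ 0.401 -0.12   0.16 ]
 [ 0.37  -0.119  0.164]
 [ 0.394 -0.119  0.164]]
```

>>> move_arm(series=[[[0,0.03,0,0,0,-0.5,0],[0,0,0,0,0,-0.5,0],[0,0,0,0,0,-0.3,0],[0,0,0,0,0,0,0],[0,0,0,0,0,0,0]]])

```text
time_s: 13.4
tcp_pos: [0.4054, -0.267, 0.1362]
ee_rot: [[0.002, 0.09, 0.996], [-0.002, 0.996, -0.09], [-1.0, -0.002, 0.002]]
wrist_force: [0.0, -0.0, -0.6]
gripper_width: 0.004
```

Approach to just before the expected contact (TCP x ≈ 0.44).

>>> move_arm(series=[[[0,0,0,0.25,-0.02,0,0],[0,0,0,0.12,-0.01,0,0],[0,0,0,0,0,0,0],[0,0,0,0,0,0,0]]])

```text
time_s: 13.9
tcp_pos: [0.4312, -0.2694, 0.1384]
ee_rot: [[0.007, 0.089, 0.996], [-0.003, 0.996, -0.089], [-1.0, -0.003, 0.007]]
wrist_force: [0.3, 0.9, -0.4]
gripper_width: 0.003
```

>>> move_arm(series=[[[0,0.04,0,0.04,-0.003,-0.02,0],[0,0,0,0.04,-0.003,0,0],[0,0,0,0.04,-0.003,0,0],[0,0,0,0.04,-0.003,0,0]]])

```text
time_s: 14.4
tcp_pos: [0.4387, -0.2698, 0.1369]
ee_rot: [[-0.005, 0.09, 0.996], [-0.002, 0.996, -0.09], [-1.0, -0.002, -0.005]]
wrist_force: [-2.5, -0.6, 2.1]
gripper_width: 0.003
```

>>> move_arm(series=[[[0,0,0,0.04,-0.004,0,0],[0,0,0,0.04,-0.004,0,0]]])

```text
time_s: 14.65
tcp_pos: [0.4425, -0.2702, 0.1367]
ee_rot: [[-0.008, 0.091, 0.996], [-0.001, 0.996, -0.091], [-1.0, -0.002, -0.008]]
wrist_force: [-3.7, 0.7, 2.6]
gripper_width: 0.01
```

>>> move_arm(series=[[[0,0,0,0.04,-0.004,0,0],[0,0,0,0.04,-0.004,0,0]]])

```text
time_s: 14.9
tcp_pos: [0.4473, -0.2707, 0.1367]
ee_rot: [[-0.008, 0.091, 0.996], [-0.001, 0.996, -0.091], [-1.0, -0.002, -0.008]]
wrist_force: [-3.4, 0.1, 1.7]
gripper_width: 0.007
```

>>> move_arm(series=[[[0,0,0,0.04,-0.004,0,0],[0,0,0,0.04,-0.004,0,0]]])

```text
time_s: 15.15
tcp_pos: [0.4506, -0.2711, 0.1366]
ee_rot: [[-0.013, 0.091, 0.996], [-0.0, 0.996, -0.091], [-1.0, -0.001, -0.013]]
wrist_force: [-7.2, 0.5, 4.4]
gripper_width: 0.005
```

>>> move_arm(series=[[[0,0,0,0.04,-0.004,0,0],[0,0,0,0.04,-0.004,0,0]]])

```text
time_s: 15.4
tcp_pos: [0.4525, -0.2712, 0.1363]
ee_rot: [[-0.022, 0.092, 0.996], [0.002, 0.996, -0.092], [-1.0, -0.0, -0.022]]
wrist_force: [-8.2, -0.1, 6.6]
gripper_width: 0.005
```

>>> move_arm(series=[[[0,0,0,0.04,-0.004,0,0],[0,0,0,0.04,-0.004,0,0]]])

```text
time_s: 15.65
tcp_pos: [0.4533, -0.2713, 0.136]
ee_rot: [[-0.032, 0.093, 0.995], [0.004, 0.996, -0.093], [-0.999, 0.001, -0.033]]
wrist_force: [-8.5, 0.5, 6.8]
gripper_width: 0.003
```

>>> move_arm(series=[[[0,0,0,0.04,-0.004,0,0]]])

```text
time_s: 15.78
tcp_pos: [0.4536, -0.2714, 0.1358]
ee_rot: [[-0.038, 0.094, 0.995], [0.005, 0.996, -0.093], [-0.999, 0.002, -0.038]]
wrist_force: [-7.3, 1.5, 5.8]
gripper_width: 0.007
```

>>> move_arm(series=[[[0,-0.06,0,0.05,-0.005,0.01,0]]])

```text
time_s: 15.9
tcp_pos: [0.4538, -0.2714, 0.1358]
ee_rot: [[-0.037, 0.094, 0.995], [0.007, 0.996, -0.094], [-0.999, 0.004, -0.038]]
wrist_force: [-10.6, -1.3, 4.8]
gripper_width: 0.003
```

>>> move_arm(series=[[[0,-0.08,0,0.06,-0.006,0.01,0]]])

```text
time_s: 16.02
tcp_pos: [0.4538, -0.2715, 0.1358]
ee_rot: [[-0.036, 0.095, 0.995], [0.009, 0.995, -0.095], [-0.999, 0.006, -0.036]]
wrist_force: [-11.3, -0.5, 6.7]
gripper_width: 0.006
```

>>> move_arm(series=[[[-0.04,-0.11,0,0.065,-0.006,0.02,0]]])

```text
time_s: 16.15
tcp_pos: [0.4538, -0.2714, 0.1358]
ee_rot: [[-0.03, 0.097, 0.995], [0.006, 0.995, -0.097], [-1.0, 0.004, -0.03]]
wrist_force: [-9.8, 0.1, 2.0]
gripper_width: 0.005
```

>>> move_arm(series=[[[-0.04,-0.12,0,0.075,-0.007,0.03,0]]])

```text
time_s: 16.27
tcp_pos: [0.4537, -0.2713, 0.1358]
ee_rot: [[-0.024, 0.099, 0.995], [0.004, 0.995, -0.099], [-1.0, 0.002, -0.025]]
wrist_force: [-11.0, -1.1, -0.3]
gripper_width: 0.007
```

>>> move_arm(series=[[[-0.02,-0.1,-0.03,0.09,-0.009,0.01,0]]])

```text
time_s: 16.4
tcp_pos: [0.4554, -0.2714, 0.1356]
ee_rot: [[-0.02, 0.104, 0.994], [0.004, 0.995, -0.104], [-1.0, 0.001, -0.02]]
wrist_force: [-8.8, 0.6, 7.7]
gripper_width: 0.003
```

>>> move_arm(series=[[[-0.02,-0.1,-0.03,0.1,-0.01,0.01,0]]])

```text
time_s: 16.52
tcp_pos: [0.4586, -0.2717, 0.1355]
ee_rot: [[-0.012, 0.109, 0.994], [0.003, 0.994, -0.109], [-1.0, 0.001, -0.013]]
wrist_force: [-8.4, 1.2, 5.8]
gripper_width: 0.005
```

>>> move_arm(series=[[[0,-0.04,0.05,0.04,-0.004,0,0],[0,-0.02,0.05,0.04,-0.004,0,0]]])

```text
time_s: 16.77
tcp_pos: [0.4604, -0.272, 0.1351]
ee_rot: [[-0.012, 0.095, 0.995], [0.004, 0.995, -0.095], [-1.0, 0.003, -0.012]]
wrist_force: [-7.8, 0.6, 5.9]
gripper_width: 0.003
```

>>> move_arm(series=[[[0,-0.01,0.03,0.04,-0.004,0,0],[0,-0.01,0.02,0.04,-0.004,0,0]]])

```text
time_s: 17.02
tcp_pos: [0.4611, -0.2721, 0.1346]
ee_rot: [[-0.02, 0.089, 0.996], [0.007, 0.996, -0.089], [-1.0, 0.005, -0.02]]
wrist_force: [-8.3, -0.3, 5.7]
gripper_width: 0.003
```

```bash
cat > lk.py <<'E'
from h import *
from station import r,viewer
import sys
s=r.sense();print(s['time_s'],s['tcp_pos'],s['wrist_force'],s['moment'])
im,d=viewer.capture("side");pickle.dump((im,d,viewer.camera_params("side"),s),open(sys.argv[1]+".pkl","wb"))
crop(im,230,125,360,215,6,f"pics/{sys.argv[1]}.png")
E
python3 lk.py q1
```

```text
17.025 [ 0.46107294 -0.27214512  0.13460017] [-8.31118175 -0.27165487  5.72580579] [-0.0247143   2.30045294 -0.01317656]
```

View pics/q1.png

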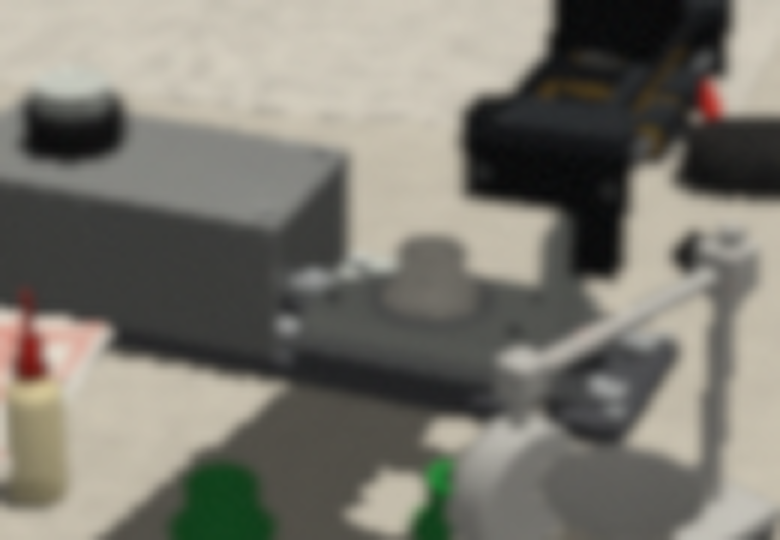

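>>> move_arm(series=[[[-0.03,-0.1,0,0.06,-0.006,0.01,0],[-0.03,-0.1,0,0.07,-0.007,0.01,0]]])

```text
time_s: 17.32
tcp_pos: [0.4641, -0.2723, 0.1344]
ee_rot: [[-0.004, 0.091, 0.996], [0.002, 0.996, -0.091], [-1.0, 0.001, -0.004]]
wrist_force: [-8.6, 0.3, 5.1]
gripper_width: 0.004
```

>>> move_arm(series=[[[0,-0.1,0,0.07,-0.007,0.02,0],[0,-0.1,0,0.07,-0.007,0.02,0]]])

```text
time_s: 17.58
tcp_pos: [0.4664, -0.2727, 0.1344]
ee_rot: [[0.008, 0.094, 0.996], [0.005, 0.996, -0.094], [-1.0, 0.006, 0.008]]
wrist_force: [-8.0, -2.0, 2.0]
gripper_width: 0.008
```

>>> move_arm(series=[[[-0.02,-0.03,0,0.07,-0.007,0.02,0],[-0.02,-0.03,0,0.07,-0.007,0.02,0]]])

```text
time_s: 17.82
tcp_pos: [0.4689, -0.2728, 0.1344]
ee_rot: [[0.001, 0.096, 0.995], [0.004, 0.995, -0.096], [-1.0, 0.004, 0.001]]
wrist_force: [-7.9, 1.1, 3.0]
gripper_width: 0.006
```

>>> move_arm(series=[[[-0.01,-0.04,0,0.07,-0.007,0.02,0],[-0.01,-0.04,0,0.07,-0.007,0.02,0]]])

```text
time_s: 18.08
tcp_pos: [0.4715, -0.2731, 0.1345]
ee_rot: [[-0.003, 0.099, 0.995], [0.005, 0.995, -0.099], [-1.0, 0.005, -0.004]]
wrist_force: [-8.0, -0.5, 1.6]
gripper_width: 0.006
```

>>> move_arm(series=[[[-0.02,-0.04,0.02,0.07,-0.007,0.01,0],[-0.02,-0.04,0.01,0.07,-0.007,0.01,0],[-0.01,-0.04,0,0.07,-0.007,0.01,0],[-0.01,-0.04,0,0.07,-0.007,0.01,0]]])

```text
time_s: 18.58
tcp_pos: [0.4787, -0.2738, 0.1345]
ee_rot: [[-0.006, 0.098, 0.995], [0.003, 0.995, -0.097], [-1.0, 0.003, -0.006]]
wrist_force: [-8.8, -0.3, 4.9]
gripper_width: 0.009
```

>>> move_arm(series=[[[-0.01,-0.04,0.02,0.07,-0.007,0.01,0],[-0.01,-0.04,0,0.07,-0.007,0.01,0],[-0.01,-0.04,0,0.07,-0.007,0.01,0],[-0.01,-0.04,0,0.07,-0.007,0.01,0]]])

```text
time_s: 19.08
tcp_pos: [0.486, -0.2745, 0.1345]
ee_rot: [[-0.009, 0.098, 0.995], [0.004, 0.995, -0.098], [-1.0, 0.003, -0.009]]
wrist_force: [-8.2, 1.8, 4.5]
gripper_width: 0.005
```

>>> move_arm(series=[[[-0.01,-0.05,0.02,0.07,-0.006,0.01,0],[-0.01,-0.05,0,0.07,-0.006,0.01,0],[-0.01,-0.05,0,0.07,-0.006,0.01,0],[-0.01,-0.05,0,0.07,-0.006,0.01,0]]])

```text
time_s: 19.58
tcp_pos: [0.4932, -0.2753, 0.1345]
ee_rot: [[-0.006, 0.098, 0.995], [0.004, 0.995, -0.098], [-1.0, 0.004, -0.007]]
wrist_force: [-8.7, -1.0, 3.7]
gripper_width: 0.004
```

>>> move_arm(series=[[[-0.01,-0.05,0.02,0.07,-0.006,0.01,0],[-0.01,-0.05,0,0.07,-0.006,0.01,0],[-0.01,-0.05,0,0.07,-0.006,0.01,0],[-0.01,-0.05,0,0.07,-0.006,0.01,0]]])

```text
time_s: 20.08
tcp_pos: [0.5004, -0.276, 0.1345]
ee_rot: [[-0.004, 0.098, 0.995], [0.005, 0.995, -0.098], [-1.0, 0.004, -0.004]]
wrist_force: [-8.6, -0.1, 4.7]
gripper_width: 0.007
```

>>> move_arm(series=[[[-0.01,-0.05,0.01,0.06,-0.006,0.01,0],[-0.01,-0.05,0,0.06,-0.006,0.01,0],[-0.01,-0.05,0,0.06,-0.006,0.01,0],[-0.01,-0.05,0,0.06,-0.006,0.01,0]]])

```text
time_s: 20.58
tcp_pos: [0.5056, -0.2766, 0.1344]
ee_rot: [[-0.001, 0.1, 0.995], [0.005, 0.995, -0.1], [-1.0, 0.005, -0.001]]
wrist_force: [-7.4, 0.6, 4.2]
gripper_width: 0.005
```

>>> move_arm(series=[[[-0.02,-0.04,0.02,0.06,-0.006,0.01,0],[-0.02,-0.04,0,0.06,-0.006,0.01,0],[-0.01,-0.04,0,0.06,-0.006,0.01,0],[-0.01,-0.04,0,0.06,-0.006,0.01,0]]])

```text
time_s: 21.08
tcp_pos: [0.5109, -0.277, 0.1345]
ee_rot: [[-0.003, 0.1, 0.995], [0.003, 0.995, -0.1], [-1.0, 0.002, -0.003]]
wrist_force: [-7.4, -0.3, 4.1]
gripper_width: 0.007
```

>>> move_arm(series=[[[-0.02,-0.04,0.02,0.06,-0.006,0.01,0],[-0.02,-0.04,0,0.06,-0.006,0.01,0],[-0.01,-0.04,0,0.06,-0.006,0.01,0],[-0.01,-0.04,0,0.06,-0.006,0.01,0]]])

```text
time_s: 21.58
tcp_pos: [0.5163, -0.2774, 0.1345]
ee_rot: [[-0.005, 0.1, 0.995], [0.0, 0.995, -0.1], [-1.0, -0.0, -0.005]]
wrist_force: [-7.4, 0.7, 4.9]
gripper_width: 0.001
```

>>> move_arm(series=[[[-0.02,-0.04,0.02,0.06,-0.006,0.01,0],[-0.02,-0.04,0,0.06,-0.006,0.01,0],[-0.01,-0.04,0,0.06,-0.006,0.01,0],[-0.01,-0.04,0,0.06,-0.006,0.01,0]]])

```text
time_s: 22.08
tcp_pos: [0.5213, -0.2778, 0.1345]
ee_rot: [[-0.008, 0.1, 0.995], [-0.002, 0.995, -0.1], [-1.0, -0.002, -0.007]]
wrist_force: [-9.2, 0.5, 6.2]
gripper_width: 0.011
```

>>> move_arm(series=[[[0,-0.05,0.02,0.06,-0.007,0.01,0],[0,-0.05,0.01,0.06,-0.007,0.01,0],[0,-0.05,0.01,0.06,-0.007,0.01,0]]])

```text
time_s: 22.45
tcp_pos: [0.5236, -0.2784, 0.1345]
ee_rot: [[-0.01, 0.097, 0.995], [0.004, 0.995, -0.096], [-1.0, 0.003, -0.01]]
wrist_force: [-10.1, 0.1, 6.6]
gripper_width: 0.002
```

>>> move_arm(series=[[[0.01,-0.06,0.02,0.06,-0.007,0.01,0],[0.01,-0.06,0.01,0.06,-0.007,0.01,0],[0.01,-0.06,0.01,0.06,-0.007,0.01,0]]])

```text
time_s: 22.82
tcp_pos: [0.525, -0.279, 0.1344]
ee_rot: [[-0.009, 0.093, 0.996], [0.014, 0.996, -0.093], [-1.0, 0.013, -0.01]]
wrist_force: [-9.3, 0.7, 5.6]
gripper_width: 0.011
```

>>> move_arm(series=[[[0.01,-0.06,0.01,0.06,-0.007,0.01,0],[0.01,-0.06,0.01,0.06,-0.007,0.01,0],[0.01,-0.06,0.01,0.06,-0.007,0.01,0]]])

```text
time_s: 23.2
tcp_pos: [0.5261, -0.2796, 0.1343]
ee_rot: [[-0.01, 0.092, 0.996], [0.024, 0.996, -0.091], [-1.0, 0.023, -0.012]]
wrist_force: [-11.2, 0.0, 6.4]
gripper_width: 0.0
```

>>> move_arm(series=[[[-0.06,-0.08,0,0.07,0,0.02,0],[-0.06,-0.08,0,0.07,0,0.02,0]]])

```text
time_s: 23.45
tcp_pos: [0.5265, -0.279, 0.1343]
ee_rot: [[-0.008, 0.095, 0.995], [0.012, 0.995, -0.095], [-1.0, 0.012, -0.009]]
wrist_force: [-12.2, 0.3, 5.5]
gripper_width: 0.005
```

>>> move_arm(series=[[[-0.04,-0.08,0,0.08,-0.003,0.02,0],[-0.04,-0.08,0,0.08,-0.003,0.02,0]]])

```text
time_s: 23.7
tcp_pos: [0.5267, -0.2787, 0.1343]
ee_rot: [[-0.01, 0.097, 0.995], [0.007, 0.995, -0.097], [-1.0, 0.006, -0.011]]
wrist_force: [-12.6, 0.1, 6.7]
gripper_width: 0.004
```

>>> move_arm(series=[[[-0.03,-0.1,0,0.09,-0.005,0.02,0],[-0.03,-0.1,0,0.09,-0.005,0.02,0]]])

```text
time_s: 23.95
tcp_pos: [0.5267, -0.2786, 0.1342]
ee_rot: [[-0.01, 0.101, 0.995], [0.005, 0.995, -0.101], [-1.0, 0.004, -0.011]]
wrist_force: [-14.1, 0.5, 8.0]
gripper_width: 0.006
```

>>> move_arm(series=[[[0,-0.1,0,0.1,-0.008,0.02,0],[0,-0.1,0,0.1,-0.008,0.02,0]]])

```text
time_s: 24.2
tcp_pos: [0.5269, -0.2789, 0.1343]
ee_rot: [[-0.013, 0.104, 0.995], [0.012, 0.995, -0.103], [-1.0, 0.01, -0.014]]
wrist_force: [-13.6, 0.7, 7.6]
gripper_width: 0.005
```

```bash
python3 lk.py q2
```

```text
24.2 [ 0.52688488 -0.27887195  0.13427174] [-13.62609254   0.65064375   7.58856896] [-0.06490439  4.2719626   0.0537395 ]
```

View pics/q2.png

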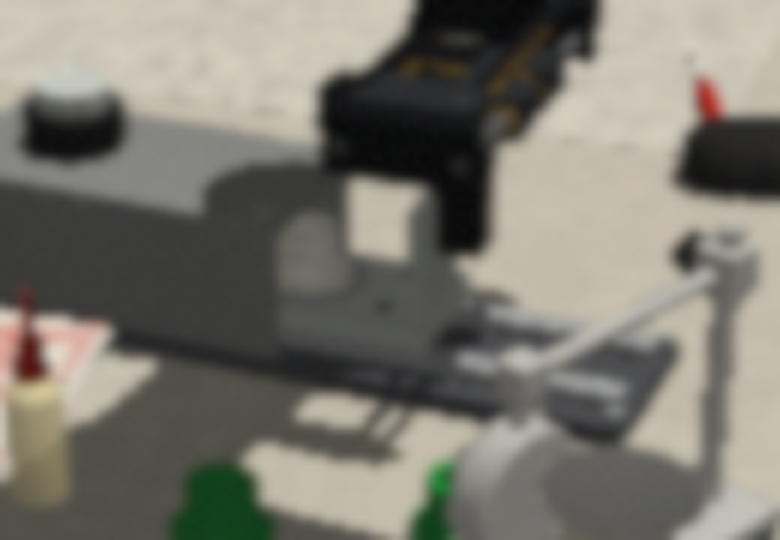

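>>> move_arm(series=[[[0,0,0,0.03,-0.003,0,0],[0,0,0,0,0,0,0],[0,0,0,-0.03,0.003,0,0],[0,0,0,-0.1,0.01,0,0],[0,0,0,-0.3,0.03,0,0],[0,0,0,-0.6,0.06,0,0],[0,0,0,-0.4,0.04,0.3,0],[0,0,0,0,0,0.8,0],[0,0,0,0,0,0.8,0],[0,0,0,0,0,0.6,0],[0,0,0,0,0,0,0],[0,0,0,0,0,0,0]]])

```text
time_s: 25.75
tcp_pos: [0.4445, -0.2697, 0.2888]
ee_rot: [[0.005, 0.101, 0.995], [0.008, 0.995, -0.101], [-1.0, 0.008, 0.005]]
wrist_force: [-0.5, -0.3, -0.3]
gripper_width: 0.001
```

```bash
python3 lk.py q3; python3 - <<'E'
from h import *
from station import viewer
im,d=viewer.capture("top");p=viewer.camera_params("top");pickle.dump((im,d,p),open("top3.pkl","wb"))
a=cv2.resize(im[165:280,330:430],None,fx=5,fy=5,interpolation=cv2.INTER_CUBIC);cv2.imwrite("pics/t3.png",a[:,:,::-1])
E
```

```text
25.75 [ 0.44453823 -0.26972069  0.28883342] [-0.51337029 -0.29317789 -0.31856057] [-0.01394154 -0.01042745  0.03058431]
```

View pics/q3.png

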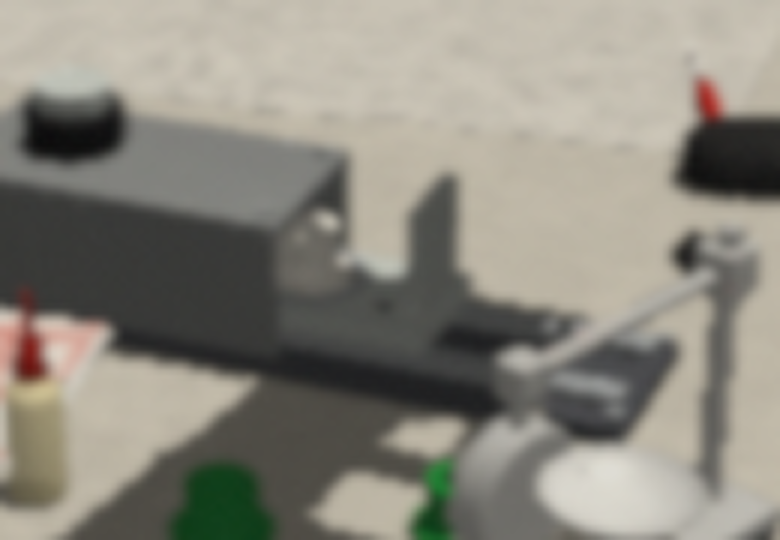

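View pics/t3.png

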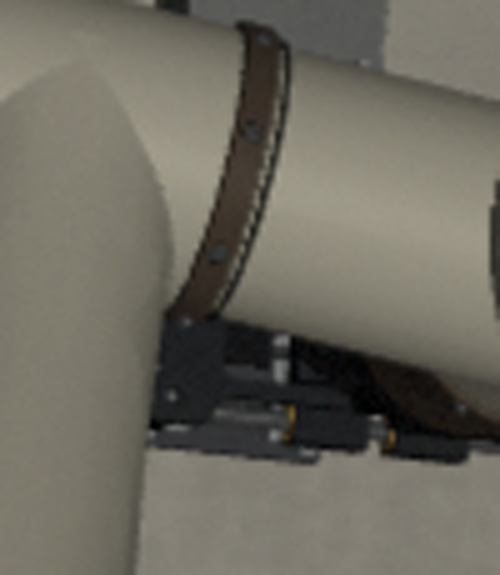

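The side view shows the carriage still standing where it was left: the plate's front edge is at about column 299 in both the under-push and the released picture. The bush is upright in the nest inside the tunnel. One last check that the bystanders haven't moved, then I hand in.

```bash
python3 - <<'E'
from h import *
from station import r
a=pickle.load(open("side0.pkl","rb"))[0];b,_,_,s=pickle.load(open("q3.pkl","rb"))
g=lambda i:cv2.cvtColor(i,cv2.COLOR_RGB2GRAY).astype(np.float32)
for n,(x0,y0,x1,y1) in dict(wide=(270,282,312,312),ring=(225,245,265,278)).items():
    res=cv2.matchTemplate(g(b)[y0-8:y1+8,x0-8:x1+8],g(a)[y0:y1,x0:x1],cv2.TM_CCOEFF_NORMED);print(n,cv2.minMaxLoc(res)[1],np.array(cv2.minMaxLoc(res)[3])-8)
print(r.finish_job(), r.sense()['time_s'])
E
```

```text
wide 0.999700129032135 [0 0]
ring 0.9997416138648987 [0 0]
the job is handed in; nothing more can be done
the job is handed in; nothing more can be done
```

The bush is in the nest, released, and the carriage stands against the firm stop. I handed the job in after about 26 s of the 64 s.

- **Loading:** I gripped the silver narrow bush across its body and set it flange down in the nest. It went in with about 1 N of contact force.
- **Push:** With shut fingers I pushed the plate. The carriage stuck after about 13 mm and broke free at about 11 N. It then slid at 7–9 N at the wrist, above the 3–6 N you gave.
- **Home:** It stopped after about 88 mm, where the push rose from about 9 N to 14 N with almost no further movement. The 14 N was the highest push I read. Counting the vertical rubbing on the plate, the total was about 16 N. Readings come only at the end of each move, so brief peaks in between were not seen.
- **Last checks:**
  - With the robot clear, the side view showed the bush upright in its nest inside the tunnel.
  - The plate had not visibly sprung back.
  - The wide bush and ring gauge had not shifted by a pixel.
  - The top view was blocked by the arm, so it could not confirm the final position.

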